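# Fit the shade ring and hold the bayonet cap half way to its lock

### The arm

A 6-joint arm with a two-finger parallel gripper is mounted at the origin on the work surface. World frame = base frame: x ahead of the robot, y to its left, z up, the work surface at z = 0. Lengths are in m, angles in rad, forces in N, time in s.
With the tool pointing down it reaches from about 0.325 to 0.75 m from the base axis. Payload 7.6 kg.
Tool frame: the origin (TCP) lies on the centre line of the jaws, within the pads' length; the fingertips stand 19 mm ahead of it and the grasp point (between the pads) is the TCP; z points along the fingers, y is the line along which they close (so a half turn about z gives the same grasp; the last joint's range is limited). The gripper opens to 85 mm and grips with 20 to 120 N. Pads are 22 mm wide; open, the fingers measure 114 mm over their backs; the gripper's body (76 mm by 85 mm) begins 54 mm behind the grasp point. The pads swing forward as they close: fully open they stand 13 mm farther back than shut.
Start: joints at [-1.216, 0.052, 1.401, -0, 1.689, -0.07], TCP at [0.216, -0.478, 0.25] pointing down, gripper open.
Joint ranges: [-2.9, 2.9], [-0.91, 2.17], [0.12, 2.37], [-1.06, 4.2], [0.26, 2.73], [-2.93, 2.93]. Speed limits (rad/s): [2.57, 2.57, 3.01, 3.14, 3.14, 3.14].

### API

Orientations are given as a rotation vector (axis times angle).
In Python, from cell import * gives the robot as it stands. The module is installed in compiled form; this text tells all that it offers. Calls block until the motion is done:
- goto(position, orientation): joint-space move of the TCP to a pose.
- line_to(position, velocity=0.15, orientation=None, until_force=None): straight line of the TCP; orientation=None keeps the orientation; velocity is the mean speed in m/s. With until_force (N) it stops when the force on the tool has changed by that much, and returns True; else False.
- set_joints(angles): joint-space move.
- gripper_to(opening, effort=None): opening from 0.0 (shut) to 1.0 (fully open); effort is the grip in N (None keeps the last); returns when the fingers have stopped.
- hold(seconds).
- ik(position, orientation): joint angles nearest the present ones, or None.
- grab_frame(name): name is "scene" or "top" or "wrist"; returns the picture (400x640x3 uint8, blue, green, red); there is no depth.
- camera_model(name): a dict with "fx", "fy", "cx", "cy" (pixels), "extrinsics" (4x4, takes a point from world to camera coordinates). Camera axes: x right, y down, z forward; pixel columns grow to the right and rows downward; lengths in m; the calibration is good to about 2 mm. A picture is of the moment at which its call begins: read the wrist's pose just before it. camera_model takes no time and is no camera call; for the wrist camera it gives the pose at the moment of the call.
A pose or a line that the arm cannot do raises Unreachable and nothing moves.
- job_done(): hands the job in; it is judged then, once.
Readings, each from a call of its own:
- current_clock(): time.
- current_joint_positions(): joint angles.
- current_qd(): joint speeds.
- current_joint_efforts(): joint torques, N m.
- current_eef_pos(): TCP position.
- current_orientation(): TCP orientation.
- current_ft_force(): force on the tool from outside, world axes, zero at the start.
- current_ft_torque(): the same for the moment, N m.
- current_opening(): opening from 0.0 (shut) to 1.0 (fully open).
- current_grasp_force(): force on a finger pad.
Only numpy, scipy, OpenCV 4.12 (cv2) and the standard library are available. Lean on these libraries where they do the work, as an engineer would, in place of code of your own. Each camera call takes 0.05 s, during which the arm holds its last target. There are 200 camera calls.

### The job

Slide the amber ring over the neck of the little lamp until it sits on the shoulder, then put the brass cap on: let its two lugs in at the slots, push it fully home against the spring and, keeping it down, turn it clockwise (seen from above) to the orange dots, half way to the lock and before it clicks. Finish while still holding the cap there, pressed home and still, so that I can turn the ring round before it is locked; never turn it past the click, and leave the frog, egg cup, vase and remote where they are.

Things in the scene. Friction and masses are not known exactly. Their poses are not given: they have to be found in the camera images.
- lamp: Small lamp, fixed: round dark wooden foot (diameter 120, 12 high), aluminium pedestal (diameter 60) up to a shoulder 50 above the shelf, then a hollow neck (diameter 50) from 50 up to 86, outer top edge chamfered 1.5. Origin: centre of the underside; z up, x axis along the two cap slots (both ways).
- neck_top (a point): On the lamp's axis at the neck's top rim, 86 above the shelf; axes as the lamp's. The mouth is a bayonet socket: 5 thick lip, round hole of diameter 34, two opposite slots about 11 wide to radius 21.5 along x. Below the lip a cap turns only clockwise from above (negative yaw): click begins at 68 degrees from the slots, locked at 100, half way is 50.
- half_mark (a point): Orange dot (diameter 11) on the foot, 46 from the axis, 50 degrees clockwise from the slots: half way. A second one lies opposite. Likewise in pairs: white bars in line with the slots (0), red squares at 100 degrees clockwise (locked). The cap's grip bar should end in line with the orange dots.
- plunger_top (a point): Top of the copper spring plunger in the neck, on the axis, 75 above the shelf when free. It is met when the cap is 5 above home and pushes it up with 4 to 5 N; a cap that is turned and let go rises 3.5 until its lugs meet the lip.
- ring_center (a point): Amber ring, loose, plain tube open at both ends: outer diameter 63, inner diameter 54, height 30, 50 to 85 g. The point is its centre, half-way up. It stands on the shelf, axis vertical; seated on the lamp's shoulder this point is 65 above the shelf. Its yaw is without meaning.
- cap_grip (a point): Centre of the cap's upright black grip bar: 44 long (cap's x axis, in line with the lugs, white line on top), 16 wide (y), 46 high, standing on the flange. The point is 44 above the plug's foot and the shelf at the start; 28 above the flange's underside, so home on the lamp it is 28 above the neck's rim (114 above the shelf). z up. Same after 180 degrees of yaw.
- cap: Brass bayonet cap, loose, 80 to 130 g, standing on its plug. Origin: centre of the plug's foot; z up. Plug diameter 30, 16 high, foot chamfered; two opposite lugs along x, 7 wide, 5 high (2.5 to 7.5 above the foot), to radius 20; flange diameter 58, 5 thick (16 to 21 above the foot), which lies on the neck's rim when home; grip bar on top.
- frog_center (a point): Green glass frog, loose, about 70 long and 57 high, point 25 above its underside. To be left alone.
- egg_cup_center (a point): Stainless steel egg cup, loose, diameter 49, 59 high, point 30 above its foot. To be left alone.
- vase_center (a point): Black ceramic vase, loose, diameter 92, 170 high, point at half height. To be left alone.
- remote_center (a point): Grey remote control lying flat, loose, 150 x 44 x 18 (x, y, z), point at its centre. To be left alone.
There are look-alikes about, which are no part of the job. Of the things shaped like the part that bears ring_center, the amber glass one is meant.

How it is judged:
On the way, in this order (a step that is already met when the one before it is completed fails the run):
1. the amber ring sits on the lamp's shoulder, around the neck (horizontal distance between ring_center and lamp below 0.004 m and z of ring_center in the frame of lamp below 0.067 m and angle between ring_center's own z axis and vertical below 0.06 rad), for 0.2 s.
2. the cap's lugs have gone in at the slots and it is pushed down home, not yet turned (horizontal distance between cap_grip and neck_top below 0.005 m and z of cap_grip in the frame of lamp below 0.116 m and angle between the x axis of cap_grip and the x axis of lamp, either way round below 0.4 rad), for 0.05 s.
At the end, for the whole second after the job is handed in: Ring on the shoulder (4 mm of the axis, 2 mm of its seat, level to 0.06 rad). Cap home (1.8 mm of the rim, 4 mm of the axis, upright to 0.07 rad), turned 50 degrees clockwise from the slots within 12 degrees, at rest, held in the fingers (over 2 N) (all of step 1 and horizontal distance between cap_grip and neck_top below 0.004 m and z of cap_grip in the frame of lamp below 0.1158 m and angle between cap_grip's own z axis and vertical below 0.07 rad and angle between the x axis of cap_grip and the x axis of lamp, either way round between 0.663 and 1.083 rad and contact force between the fingers and cap above 2 N and linear speed of cap below 0.02 m/s and angular speed of cap below 0.15 rad/s); the arm keeps its last pose, push and grip.
It fails at once if the cap is turned into or past the click (horizontal distance between cap_grip and neck_top below 0.005 m and z of cap_grip in the frame of lamp below 0.1185 m and angle between the x axis of cap_grip and the x axis of lamp, either way round above 1.25 rad).
It fails at once if the frog, egg cup, vase or remote is moved more than 15 mm (distance of any of frog_center, egg_cup_center, vase_center, remote_center from where it was at the start of the episode above 0.015 m).
It also fails if it takes over 61 s, if anything falls off the work surface, if the arm or the gripper's body presses on something with over 40 N, if the wrist force passes 120 N, or if a joint passes its speed limit or range.

## Working session

There is one attempt and no reset: what is moved stays moved. The work goes in short steps, each a Python script; the robot and the scene stay as the last script left them, time stands still between calls to the robot, and variables do not carry over. Pictures are saved under pics/ and viewed, at most 10 in all, crops included, and the job is handed in when it is done.

```bash
mkdir -p pics
python3 - <<'E'
from cell import *
import cv2,numpy as np
for n in("scene","top"):
    im=grab_frame(n); cv2.imwrite(f"pics/{n}0.png",im)
    m=camera_model(n); print(n,m["fx"],m["fy"],m["cx"],m["cy"]);print(np.round(m["extrinsics"],4).tolist())
print(current_clock(),current_orientation())
E
```

```text
scene 427.4282251972972 427.4282251972972 318.2311085402775 195.53537883936934
[[-0.5967, 0.8024, -0.0052, 0.4289], [0.6341, 0.4675, -0.6159, -0.2976], [-0.4918, -0.3709, -0.7878, 1.5493], [0.0, 0.0, 0.0, 1.0]]
top 436.89934926652785 436.89934926652785 317.8569740226132 202.84765143978697
[[-0.0051, -1.0, -0.0054, -0.0934], [-0.9988, 0.0053, -0.0484, 0.6052], [0.0485, 0.0052, -0.9988, 1.2923], [0.0, 0.0, 0.0, 1.0]]
0.1 [-3.06963295e+00 -6.61988504e-01  2.61863541e-04]
```

View pics/scene0.png

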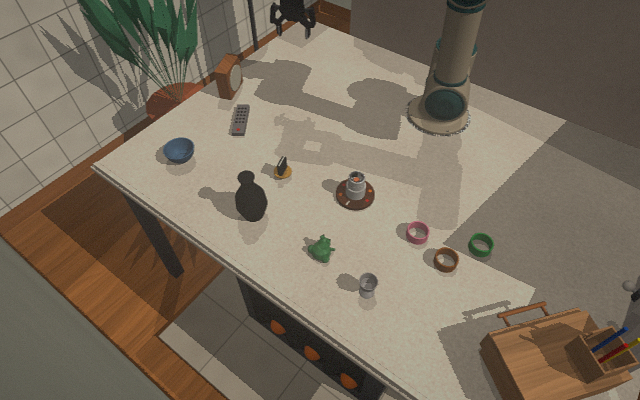

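View pics/top0.png

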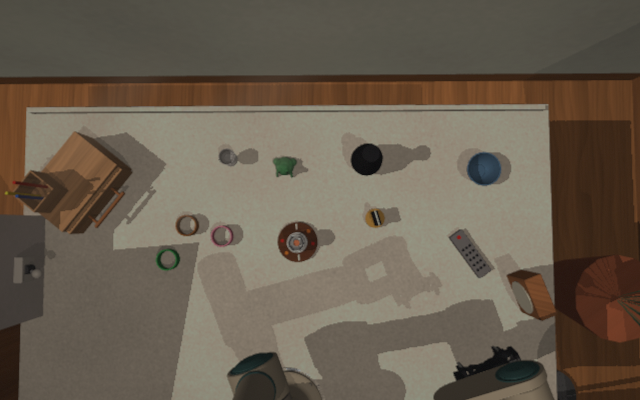

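Top view: amber ring at (187,225), pink and green look-alikes at (222,236) and (168,259), lamp at (297,242), cap at (375,217).

```bash
cat > h.py <<'E'
from cell import *
import cv2,numpy as np
from scipy.spatial.transform import Rotation as R
def down(yaw): return (R.from_euler('z',yaw)*R.from_euler('x',np.pi)).as_rotvec()
def ray(m,uv,z):
    E=np.array(m["extrinsics"]);c=-E[:3,:3].T@E[:3,3]
    d=E[:3,:3].T@np.array([(uv[0]-m["cx"])/m["fx"],(uv[1]-m["cy"])/m["fy"],1])
    return c+d*(z-c[2])/d[2]
E
python3 - <<'E'
from h import *
m=camera_model("top")
for n,uv,z in(("ring",(187,225),.03),("pink",(222,236),.03),("lamp",(297,242),.05),("cap",(375,217),.04)):
    p=ray(m,uv,z);print(n,p.round(3),round(float(np.hypot(*p[:2])),3))
w=camera_model("wrist");E=np.array(w["extrinsics"])
T=np.eye(4);T[:3,:3]=R.from_rotvec(current_orientation()).as_matrix();T[:3,3]=current_eef_pos()
print((np.linalg.inv(T)@np.linalg.inv(E)).round(3),w["fx"])
j=current_joint_positions();print(R.from_matrix(T[:3,:3]@np.diag([1,-1,-1])).as_euler('zyx'),j)
E
```

```text
ring [0.54 0.29 0.03] 0.613
pink [0.508 0.186 0.03 ] 0.541
lamp [ 0.49  -0.036  0.05 ] 0.491
cap [ 0.561 -0.264  0.04 ] 0.62
[[ 0.001 -0.947 -0.321  0.083]
 [ 1.     0.001  0.001  0.001]
 [-0.    -0.321  0.947 -0.122]
 [ 0.     0.     0.     1.   ]] 301.81765300426184
[0.42480821 0.00045597 0.0013232 ] [-1.21630776e+00  5.27904422e-02  1.40160515e+00  3.18953454e-05
  1.68859627e+00 -7.03162177e-02]
```

Run:
```python
from h import *
import pickle
D={}
for n,p,y in(("cap",(.561,-.264,.2),np.pi),("lamp",(.49,-.036,.25),1.5),("ring",(.54,.29,.17),np.deg2rad(110))):
    goto(p,down(y)); m=camera_model("wrist"); im=grab_frame("wrist"); D[n]=(m,im)
    print(n,current_clock(),current_joint_positions().round(2) if hasattr(current_joint_positions(),'round') else current_joint_positions())
pickle.dump(D,open("D.pkl","wb"))
v=np.hstack([cv2.resize(D["cap"][1],(400,250)),cv2.resize(D["ring"][1],(400,250))])
cv2.imwrite("pics/a.png",v);cv2.imwrite("pics/lamp.png",D["lamp"][1])
```

```text
cap 1.8917 [-0.5   0.34  1.17 -0.    1.63 -2.07]
lamp 3.675 [-0.15 -0.04  1.5  -0.    1.69 -0.08]
ring 5.0083 [ 0.43  0.33  1.24 -0.    1.57  0.08]
```

View pics/a.png

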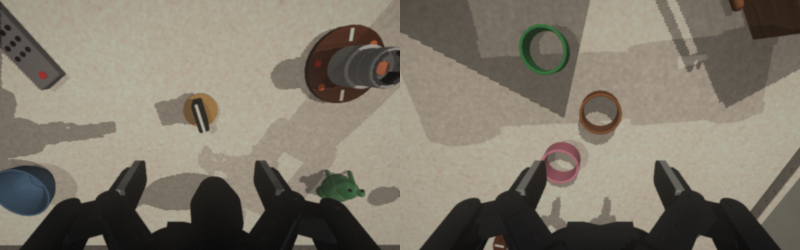

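View pics/lamp.png

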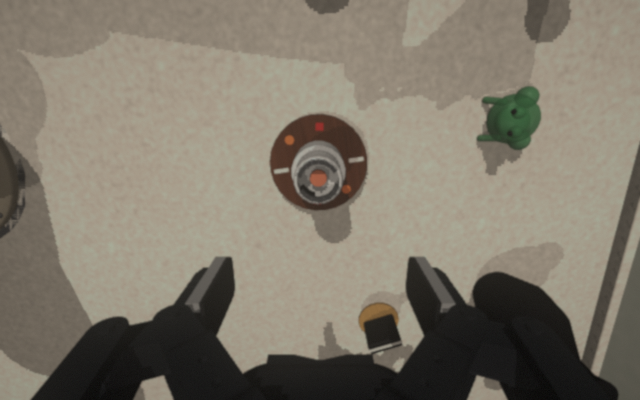

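Cap view (half-scale left): cap at about (200,110) with white line; ring view: amber ring at (600,113), pink at (561,162), green at (545,50). Lamp view: foot centre about (318,161), white bars (281,171)/(356,160), orange dots (289,140)/(347,188), red square (319,127).

```bash
cat > meas.py <<'E'
from h import *
def blobs(mask,amin):
    n,_,s,c=cv2.connectedComponentsWithStats(mask.astype(np.uint8))
    return [(c[i].round(1),s[i][4]) for i in range(1,n) if s[i][4]>=amin]
def disc(c,r,shape=(400,640)):
    k=np.zeros(shape,np.uint8);cv2.circle(k,c,r,1,-1);return k>0
def big(mask):
    cs,_=cv2.findContours(mask.astype(np.uint8),cv2.RETR_EXTERNAL,cv2.CHAIN_APPROX_NONE)
    return max(cs,key=cv2.contourArea)
def circ(m,cont,z):
    P=np.array([ray(m,q[0],z)[:2] for q in cont]);(c,r)=cv2.minEnclosingCircle((P*1000).astype(np.float32));return np.round(c,1),round(r,1)
E
python3 - <<'E'
from meas import *
import pickle
D=pickle.load(open("D.pkl","rb"))
m,im=D["lamp"];h=cv2.cvtColor(im,cv2.COLOR_BGR2HSV);H,S,V=[h[...,i] for i in range(3)]
k=disc((318,161),46)
w=k&(S<90)&(V>140)
for c,a in blobs(w,8):print("white",c,a,ray(m,c,.012).round(4))
for c,a in blobs(k&(S>150)&(V>120),8):print("sat",c,a,H[int(c[1]),int(c[0])],ray(m,c,.012).round(4))
for p in [(300,150),(289,140),(319,127),(281,171)]:print(p,h[p[1],p[0]])
foot=disc((318,161),60)&(S>100);print("foot",circ(m,big(foot),.012))
m,im=D["cap"];h=cv2.cvtColor(im,cv2.COLOR_BGR2HSV);S,V=h[...,1],h[...,2]
for p in [(325,165),(332,175),(318,180),(340,170)]:print("cap",p,h[p[1],p[0]])
m,im=D["ring"];h=cv2.cvtColor(im,cv2.COLOR_BGR2HSV);S=h[...,1]
a=disc((320,181),45)&(S>110);print("ring",circ(m,big(a),.03),circ(m,big(a),.0))
out=np.hstack([cv2.resize(D["cap"][1][135:225,270:370],(400,360),interpolation=0),cv2.resize(D["ring"][1][135:225,270:370],(400,360),interpolation=0)])
cv2.imwrite("pics/b.png",out)
E
```

```text
white [303.4 160.9] 294 [ 0.4714 -0.0278  0.012 ]
white [339.5 160.1] 13 [ 0.5151 -0.0299  0.012 ]
white [356.8 159.1] 36 [ 0.5359 -0.0301  0.012 ]
white [280.9 170.2] 46 [ 0.443  -0.0374  0.012 ]
white [339.3 176.4] 23 [ 0.5138 -0.0501  0.012 ]
white [329.6 185. ] 43 [ 0.5013 -0.0603  0.012 ]
sat [319. 126.] 49 2 [0.4932 0.012  0.012 ]
sat [288.9 139.6] 71 11 [ 0.4566 -0.0012  0.012 ]
sat [347.3 188. ] 26 10 [ 0.523  -0.0657  0.012 ]
(300, 150) [ 16  30 110]
(289, 140) [ 11 168 161]
(319, 127) [  1 175 146]
(281, 171) [ 25  28 163]
foot (array([489.3, -33.1]), 57.8)
cap (325, 165) [ 17 124 107]
cap (332, 175) [ 17 134 131]
cap (318, 180) [ 21  30 169]
cap (340, 170) [ 17 138 151]
ring (array([538.5, 297.6]), 32.2) (array([541.4, 289.8]), 35.9)
```

View pics/b.png

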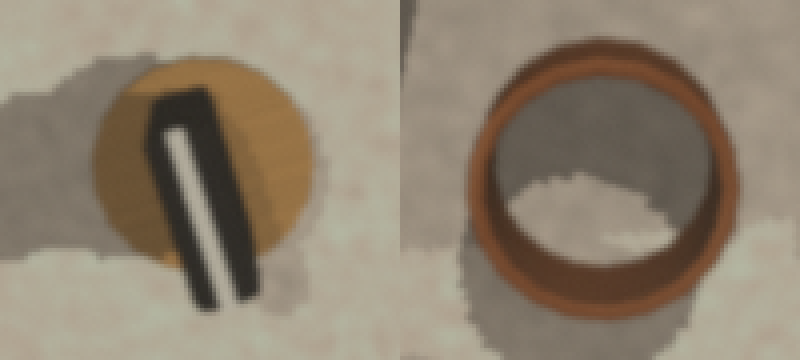

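Run:
```python
from meas import *
import pickle
D=pickle.load(open("D.pkl","rb"))
m=D["ring"][0];r=ray(m,(321.2,181.9),.03);print("ring",r,[ray(m,(u,181.9),.03).round(4) for u in(287.5,355)])
m=D["cap"][0];a,b=ray(m,(313.75,167.5),.067),ray(m,(327.25,210),.067)
print("cap line",a,b,np.linalg.norm(a-b),(a+b)/2,np.rad2deg(np.arctan2(*(b-a)[[1,0]])),"flange",ray(m,(321,175.6),.021))
y=np.deg2rad(110)
goto((r[0],r[1],.09),down(y));line_to((r[0],r[1],.0225),.1)
gripper_to(0.0,30);print(current_opening(),current_grasp_force(),current_eef_pos())
line_to((r[0],r[1],.16),.2)
goto((.4896,-.0336,.16),down(1.5));print(current_clock(),current_eef_pos(),current_grasp_force(),current_ft_force())
m=camera_model("wrist");im=grab_frame("wrist");pickle.dump((m,im),open("E.pkl","wb"));cv2.imwrite("pics/c.png",im)
```

```text
ring [0.53954463 0.2970748  0.03      ] [array([0.5109, 0.2867, 0.03  ]), array([0.5682, 0.3075, 0.03  ])]
cap line [ 0.53748461 -0.2703037   0.067     ] [ 0.57676455 -0.25835214  0.067     ] 0.041057933014944516 [ 0.55712458 -0.26432792  0.067     ] 16.923232762684513 flange [ 0.55659685 -0.26389383  0.021     ]
0.7342163878376782 33.313015988096595 [0.54026901 0.29741711 0.02397057]
8.7083 [ 0.48988877 -0.03284649  0.15992058] 33.00652937963605 [-0.15738551  1.21711208 -0.7702378 ]
```

View pics/c.png

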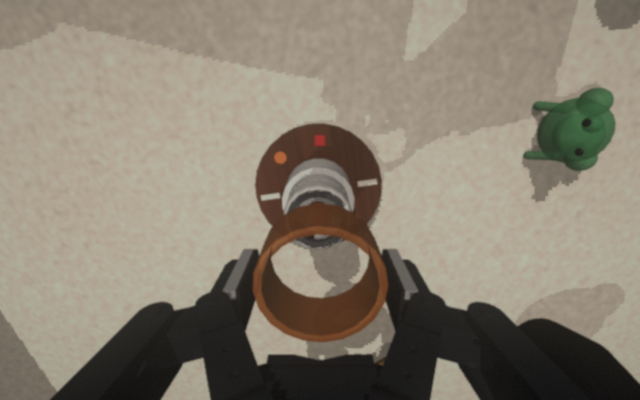

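Ring held with rim ellipse centre about (321,283.5); foot bars at (270,197)/(367,183).

Run:
```python
from meas import *
import pickle
m,im=pickle.load(open("E.pkl","rb"))
print("ring",ray(m,(321,283.5),.166),"width",[ray(m,(u,283.5),.166).round(4) for u in(254,388)])
h=cv2.cvtColor(im,cv2.COLOR_BGR2HSV);S,V=h[...,1],h[...,2]
k=disc((318,186),60)&(np.indices(S.shape)[0]<205)
w=[c for c,a in blobs(k&(S<90)&(V>140),20) if c[0]<285 or c[0]>355]
P=[ray(m,c,.012) for c in w];print(w,P,sum(P)/len(P))
d=P[0]-P[1];print(np.rad2deg(np.arctan2(d[1],d[0])))
for c,a in blobs(k&(S>150)&(V>120),8):
    p=ray(m,c,.012);print("sat",c,a,p.round(4))
```

```text
ring [ 0.49126981 -0.03071929  0.166     ] width [array([ 0.4613, -0.0287,  0.166 ]), array([ 0.5213, -0.0328,  0.166 ])]
[array([367.4, 182.4]), array([270. , 196.2])] [array([ 0.53506107, -0.03015355,  0.012     ]), array([ 0.44319553, -0.03741317,  0.012     ])] [ 0.4891283  -0.03378336  0.012     ]
4.518375110726196
sat [319.4 140. ] 107 [0.4933 0.0118 0.012 ]
sat [280.  157.3] 128 [ 0.4567 -0.0012  0.012 ]
```

Run:
```python
from h import *
x,y=.4882,-.0345
goto((x,y,.125),down(1.5));hold(.3);print(current_eef_pos(),current_ft_force())
hit=line_to((x,y,.0735),.04,until_force=6)
print(hit,current_clock(),current_eef_pos(),current_ft_force(),current_ft_torque(),current_grasp_force())
im=grab_frame("wrist");cv2.imwrite("pics/d.png",im)
```

```text
[ 0.48882549 -0.03447498  0.12624746] [-0.50727179 -0.18423796 -0.66615557]
True 10.5417 [ 0.48818618 -0.03394646  0.07395916] [-0.23178083  0.65388371  3.84747728] [-0.02111585 -0.08740059 -0.01128292] 33.684546276926994
```

View pics/d.png

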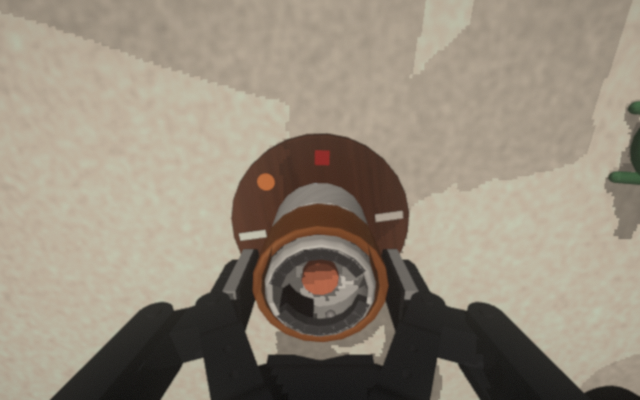

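Ring is down on the shoulder around the neck (rim concentric, about (320,283)). Releasing and fetching the cap.

Run:
```python
from h import *
import pickle
gripper_to(1.0);line_to((.4882,-.0345,.2),.25)
m=camera_model("wrist");im=grab_frame("wrist");pickle.dump((m,im),open("F.pkl","wb"))
y=np.deg2rad(196.9);c=(.5570,-.2642)
goto((*c,.13),down(y));line_to((*c,.048),.1);hold(.2);print(current_eef_pos())
gripper_to(0.0,60);print(current_opening(),current_grasp_force(),current_eef_pos())
line_to((*c,.17),.2)
goto((.4885,-.0342,.152),down(np.deg2rad(185.1)));hold(.3)
print(current_clock(),current_eef_pos(),current_grasp_force(),current_joint_positions())
m=camera_model("wrist");im2=grab_frame("wrist");pickle.dump((m,im2,current_eef_pos()),open("G.pkl","wb"))
cv2.imwrite("pics/e.png",np.vstack([cv2.resize(im[100:400,120:520],(800,300)) if 0 else im[150:350],im2]))
```

```text
[ 0.55734887 -0.26436069  0.04878251]
0.18084280027583552 58.764798045158386 [ 0.5570544  -0.2642283   0.04808425]
17.4417 [ 0.48875892 -0.03486231  0.15193443] 58.428030610084534 [-1.46577010e-01  7.52129923e-03  1.64418552e+00 -1.50312995e-05
  1.48993853e+00 -1.80534972e+00]
```

View pics/e.png

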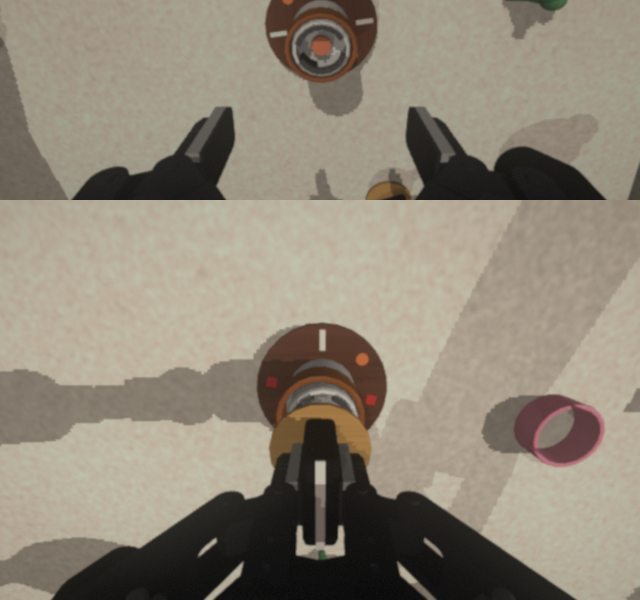

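Upper strip: ring on the shoulder, concentric with neck at about (321,196). Lower: cap held above, flange spans u 270–371, white bar of the foot at (322,140), grip line at u≈320.

Run:
```python
from meas import *
import pickle
m,im=pickle.load(open("F.pkl","rb"));h=cv2.cvtColor(im,cv2.COLOR_BGR2HSV);S,V=h[...,1],h[...,2]
w=[c for c,a in blobs(disc((320,180),58)&(S<90)&(V>140)&(np.indices(S.shape)[0]<190),15) if c[0]<290 or c[0]>352]
P=[ray(m,c,.012) for c in w];print(w,sum(P)/len(P),[p.round(4) for p in P])
m,im,e=pickle.load(open("G.pkl","rb"));print(m["cx"],m["cy"])
h=cv2.cvtColor(im,cv2.COLOR_BGR2HSV);S,V=h[...,1],h[...,2];vv,uu=np.indices(S.shape)
def line(c,u,v): return c,ray(m,c,.012).round(4)
for c,a in blobs((abs(uu-322)<70)&(abs(vv-165)<60)&(S<90)&(V>140)&(vv<160)&(abs(uu-322)<8),15):print("white",a,line(c,0,0))
for c,a in blobs((abs(uu-322)<62)&(vv>150)&(vv<210)&(S>150)&(V>110)&((uu<285)|(uu>355)),15):print("sat",a,line(c,0,0))
for v in (225,232,240):
    r=im[v];hh=h[v];ok=np.where((hh[:,1]>100)&(hh[:,2]>60)&(abs(np.arange(640)-320)<60))[0]
    c=(ok.min()+ok.max())/2;print("flange",v,ok.min(),ok.max(),ray(m,(c,v),.152-.048+.021).round(4))
for c,a in blobs((abs(uu-320)<12)&(vv>255)&(vv<345)&(S<70)&(V>120),40):print("line",a,c,ray(m,c,.171).round(4))
print(e)
```

```text
[array([263.9, 178.5]), array([364. , 171.2]), array([278.1, 183.5])] [ 0.46863866 -0.03277215  0.012     ] [array([ 0.4286, -0.0309,  0.012 ]), array([ 0.5343, -0.0301,  0.012 ]), array([ 0.443 , -0.0373,  0.012 ])]
319.8612314045142 197.80085146711548
white 255 (array([322., 114.]), array([ 0.4214, -0.0396,  0.012 ]))
white 141 (array([322. , 139.9]), array([ 0.4428, -0.0376,  0.012 ]))
sat 141 (array([361.9, 158.9]), array([ 0.4562, -0.0012,  0.012 ]))
sat 37 (array([271.4, 181.7]), array([ 0.4841, -0.0796,  0.012 ]))
sat 66 (array([358.7, 202.5]), array([0.4968, 0.0013, 0.012 ]))
sat 109 (array([370.5, 199.3]), array([0.4927, 0.0117, 0.012 ]))
sat 45 (array([281.6, 203.6]), array([ 0.5042, -0.0694,  0.012 ]))
flange 225 273 370 [ 0.4726 -0.0359  0.125 ]
flange 232 274 367 [ 0.4768 -0.036   0.125 ]
flange 240 272 369 [ 0.4815 -0.0356  0.125 ]
line 398 [320.2 279.5] [ 0.4758 -0.0363  0.171 ]
[ 0.48865824 -0.03474392  0.15193732]
```

Run:
```python
from h import *
x,y=.4887,-.0337;o=down(np.deg2rad(184.9))
goto((x,y,.142),o);hold(.2);print(current_eef_pos(),current_ft_force())
a=line_to((x,y,.1245),.03,until_force=5);print(a,current_eef_pos(),current_ft_force(),current_ft_torque())
if not a:
    a=line_to((x,y,.1165),.02,until_force=14);hold(.2);print(a,current_eef_pos(),current_ft_force(),current_ft_torque())
print(current_clock(),current_grasp_force())
```

```text
[ 0.48884149 -0.03373273  0.14235044] [-0.19301953 -0.23706046 -0.90220668]
True [ 0.48803855 -0.03360313  0.12861417] [-0.55576427  0.1459064  -1.69362399] [-0.02698925 -0.01338711 -0.00818939]
18.3917 58.91616761684418
```

Run:
```python
from h import *
x,y=.4887,-.0337;o=down(np.deg2rad(184.9))
a=line_to((x,y,.1240),.02,until_force=10);print(a,current_eef_pos(),current_ft_force(),current_ft_torque())
if not a:
    a=line_to((x,y,.1165),.02,until_force=15);hold(.2);print(a,current_eef_pos(),current_ft_force(),current_ft_torque())
print(current_clock(),current_grasp_force())
im=grab_frame("wrist");cv2.imwrite("pics/f.png",im)
```

```text
False [ 0.48865157 -0.03369157  0.12380222] [ 0.04446855 -0.46631557 -0.56135037] [-0.06299103 -0.01968017 -0.01376819]
True [ 0.48899825 -0.03374766  0.11804851] [-0.9585356   0.57986226  5.27093138] [ 0.01817884  0.21261171 -0.04601822]
19.3917 59.55575466156006
```

View pics/f.png

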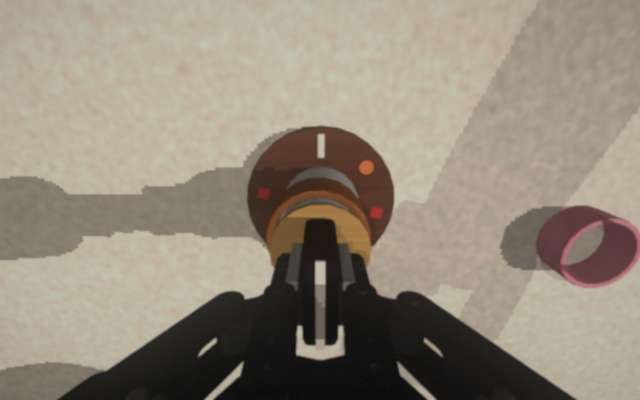

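The cap is in the slots and at home height (flange close on the rim, bar in line with the white mark at (321,145)). Press a little more and turn.

Run:
```python
from h import *
x,y=.4887,-.0337
yaw=lambda:np.rad2deg((R.from_rotvec(current_orientation())*R.from_euler('x',-np.pi)).as_euler('zyx')[0])%360
a=line_to((x,y,.1167),.02,until_force=20);hold(.3);print(a,current_eef_pos(),current_ft_force())
for d in (8,16,24,32,40,46,50):
    goto((x,y,.1167),down(np.deg2rad(184.9-d)))
    print(d,round(yaw(),1),np.round(current_eef_pos(),4),np.round(current_ft_force(),1),np.round(current_ft_torque(),2),round(current_grasp_force(),0))
    if abs(current_ft_torque()[2])>1.2: print("stop");break
hold(.4);print(yaw(),current_eef_pos(),current_ft_force(),current_ft_torque(),current_clock())
im=grab_frame("wrist");cv2.imwrite("pics/g.png",im)
```

```text
False [ 0.48906875 -0.0337603   0.11802627] [-3.45069669 -0.27724634 10.69210833]
8 176.9 [ 0.4893 -0.0338  0.118 ] [-1.7 -0.5  9.1] [ 0.11  0.53 -0.09] 60.0
16 168.9 [ 0.4894 -0.0338  0.118 ] [-1.4  0.3  8.9] [ 0.14  0.4  -0.03] 60.0
24 160.9 [ 0.4894 -0.0338  0.118 ] [-2.4  0.1  9. ] [ 0.13  0.37 -0.04] 60.0
32 152.9 [ 0.4894 -0.0336  0.118 ] [-2.   0.8  8.4] [ 0.27  0.42 -0.13] 60.0
40 144.9 [ 0.4894 -0.0337  0.118 ] [-1.6  1.1  9.6] [ 0.26  0.38 -0.01] 60.0
46 138.9 [ 0.4894 -0.0336  0.118 ] [-1.9  0.6  8.6] [ 0.27  0.33 -0.08] 60.0
50 134.9 [ 0.4894 -0.0336  0.118 ] [-1.1  0.8  9.2] [ 0.28  0.32 -0.05] 60.0
134.89505225584878 [ 0.48945852 -0.03362079  0.11802429] [-1.05893542  1.09353241  9.32434436] [ 0.25671029  0.34000459 -0.09417127] 22.1833
```

View pics/g.png

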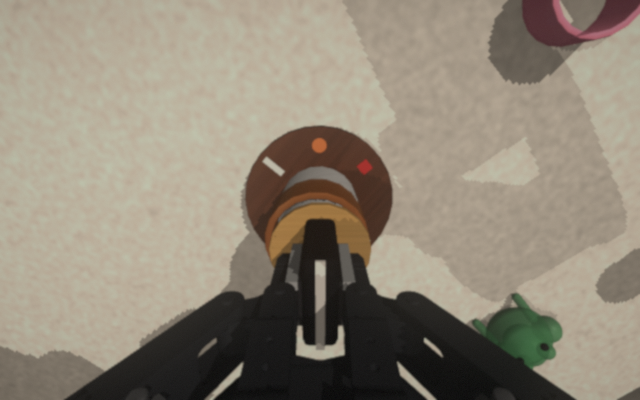

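Grip line (u≈320) points straight at the orange dot (319,145), and the cap is home with about 9 N of push. Handing in.

```bash
python3 -c "
from cell import *
print(job_done(),current_clock())"
```

```text
the job is handed in; nothing more can be done
the job is handed in; nothing more can be done
```

I've handed the job in: the amber ring sits on the lamp's shoulder, and the gripper is still holding the cap home with about 9 N of push. The cap is turned 50° clockwise onto the orange dots, short of the click; no pass or fail verdict came back.

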